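# Fit a quadcopter's battery, lock it and hold the craft level in the air

## Robot

A 6-joint arm with a two-finger parallel gripper is mounted at the origin on the work surface. World frame = base frame: x ahead of the robot, y to its left, z up, the work surface at z = 0. Lengths are in m, angles in rad, forces in N, time in s.
With the tool pointing down it reaches from about 0.375 to 0.925 m from the base axis. Payload 5.7 kg.
Tool frame: the origin (TCP) lies midway between the tips of the shut fingers; the grasp point (between the pads) lies 19 mm behind it; z points along the fingers, x is the direction in which the jaws open and shut, and the axes are right-handed (so a half turn about z gives the same grasp; the last joint's range is limited). The gripper opens to 88 mm and grips with 3 to 60 N. Pads are 20 mm wide; open, the fingers measure 115 mm over their backs; the gripper's body (75 mm by 178 mm) begins 61 mm behind the grasp point.
Start: joints at [-1.416, 0.359, 1.51, -0, 1.272, -0.115], TCP at [0.16, -0.578, 0.223] pointing down, gripper open.
Joint ranges: [-2.97, 2.97], [-1.01, 2.36], [0.21, 2.38], [-0.96, 4.11], [0.2, 2.71], [-2.98, 2.98]. Speed limits (rad/s): [2.39, 2.39, 3.14, 3.14, 3.14, 3.14].

## Interface

Orientations are given as a unit quaternion [x, y, z, w].
In Python, from bench import move_ptp, servo_line, goto_joints, move_gripper, sleep, inverse_kinematics, capture, PlanningError, close_job, spot_in, silhouettes, current_clock, current_joint_pos, current_qvel, current_joint_torque, current_position, current_orientation, current_force, current_torque, current_finger_gap gives the robot as it stands. Calls block until the motion is done:
- move_ptp(position, orientation): joint-space move of the TCP to a pose.
- servo_line(position, orientation=None, rate=0.15, contact_N=None): straight line of the TCP; orientation=None keeps the orientation; rate is the mean speed in m/s. With contact_N (N) it stops when the force on the tool has changed by that much, and returns True; else False.
- goto_joints(angles): joint-space move.
- move_gripper(opening): finger opening in m; the grip force is fixed at half the most; returns when the fingers have stopped.
- sleep(seconds).
- inverse_kinematics(position, orientation): joint angles nearest the present ones, or None.
- capture(name): name is "scene" or "top" or "wrist"; returns a dict with "image" (384x512x3 uint8, blue, green, red), "range_z" (384x512 float32, m along the optical axis (not along the pixel's ray), 0 where there is no reading), "intrinsics" (3x3 intrinsics, pixels), "k1" (the pictures are not rectified: a ray, as slopes to the right and down, at radius r is drawn at 1 + k1 r^2 times it, then the intrinsics apply), "R" (3x3) and "t" (3): a world point X has camera coordinates R X + t. Camera axes: x right, y down, z forward; pixel columns grow to the right and rows downward; lengths in m; the calibration is good to about 2 mm. A picture is of the moment at which its call begins.
A pose or a line that the arm cannot do raises PlanningError and nothing moves.
- close_job(): hands the job in, once; it reports no verdict.
Trained networks look in the newest picture that a camera, given by its name, has taken for a name from the list of things; names that differ only in an ending like _2 or _b are one class to them, and where a whole thing is asked for, a point or a joint stands for the part that bears it (a point fixed in the world has none). Each returns a list of dicts, best first, with "conf" (0 to 1); they miss things now and then, are a little off and sometimes report something else, mostly with a low value. They report only what shows in the picture. A call takes as long as a camera call. They do not tell look-alikes from the thing itself.
- spot_in(camera, query): "xy" ([column, row] in pixels, amid what is visible of it).
- silhouettes(camera, query): "region" (384x512 bool, what is visible of it) and "xy" ([column, row] in pixels, amid what is visible of it).
Readings, each from a call of its own:
- current_clock(): time.
- current_joint_pos(): joint angles.
- current_qvel(): joint speeds.
- current_joint_torque(): joint torques, N m.
- current_position(): TCP position.
- current_orientation(): TCP orientation.
- current_force(): force on the tool from outside, world axes, zero at the start.
- current_torque(): the same for the moment, N m.
- current_finger_gap(): finger opening in m.
Only numpy, scipy, OpenCV 4.12 (cv2) and the standard library are available. Lean on these libraries where they do the work, as an engineer would, in place of code of your own. Each camera call takes 0.05 s, during which the arm holds its last target.

## Task

Get the quadcopter ready for its compass calibration: take the longer battery pack out of the charging dock, seat it fully down in the bay on top of the quadcopter, and, with the craft still standing on the bench, swing the bay's locking lever down flat over the pack. Then pick the quadcopter up and finish while holding it in the air, level and still, with its feet at least 10 cm above the bench: do not put it down or let go. Leave the short pack in the dock, and the screwdriver, propeller and tape roll lying beside the dock and the craft where they are, and do not tip the quadcopter over.

Things in the scene. Friction and masses are not known exactly. Their poses are not given: they have to be found in the camera images.
- pack_center (a point): centre of the flight battery pack: dark block 88 (x) x 42 (y) x 42 mm high, 0.18 kg, the longer of the two packs in the charging dock, in either bay, its x along the dock's x. It lies in a 10 mm deep recess with 3 mm play all round; its top is 80 mm above the bench, 32 mm above the dock's top. It may go into the quadcopter either way round.
- dock: fixed charging dock, grey box 150 (x) x 190 (y) x 48 mm high, origin at the middle of its underside, display and buttons on its -x side. Two battery bays, long side along the dock's x, centred at x = 10, y = +45 and -45 mm; bay floors 38 mm above the bench.
- drone_center (a point): middle of the loose, standing quadcopter's body, 55 mm above its feet. x to the tail, z up. White body 174 x 62 mm (x, y), flat sides, from 20 below to 25 mm above this point. Four arms run from the corners (x +-52) to motors at x +-115, y +-130 mm, tops 27 mm above this point; sides free over x +-40 mm. 0.48 kg; balance point within 5 mm of here in x and y, with or without the pack.
- bay_mouth (a point): centre of the mouth of the battery bay in the top of the quadcopter's body, 25 mm above drone_center, same axes. The bay is 92 x 46 mm (x, y) and 22 mm deep: with a 4 mm chamfer round the mouth: the pack has 2 mm play all round and, seated, stands 20 mm out of it.
- lever_hinge (a point): hinge axis (along the quadcopter's y) of the bay's locking lever, at the tail end of the bay: 54 mm towards the tail from bay_mouth and 24 mm above it.
- lever (a joint): locking lever, rad: 0 = shut, flat over the seated pack, pointing to the nose; pi/2 = upright; 2.0 = farthest, leaning over the tail. Starts open. Aluminium strap 57 mm long from the hinge, 22 wide, 5 thick (shut: 1.5 mm above the pack), with a 34 mm wide cross tab at its end, 7.5 mm above mid-strap when shut. Stiff hinge: stays where left; about 1 N at the tab swings it.
- lever_tip (a point): point on the lever at its cross tab, 54 mm from the hinge, mid-thickness.
- radio_pack_center (a point): the short battery pack of the radio controller, dark grey block 60 x 34 x 34 mm, in the dock's other bay; not wanted. This point is its centre, 17 mm above its underside. Leave it alone.
- hex_driver_center (a point): hex screwdriver lying beside the quadcopter's body, 150 mm long along its x, 18 mm thick. This point is its centre, 9 mm above its underside. Leave it alone.
- propeller_center (a point): loose two-blade propeller lying flat on the other side of the quadcopter, 188 mm long along its x, 9 mm high. This point is its centre, 5 mm above its underside. Leave it alone.
- tape_roll_center (a point): roll of amber tape lying flat on the robot's side of the dock, 72 mm across, 19 mm high. This point is its centre, 9.5 mm above its underside. Leave it alone.
There are look-alikes about, which are no part of the job. Leave any green or white look-alike of the part that bears pack_center alone.

How it is judged:
On the way, in this order (a step that is already met when the one before it is completed fails the run):
1. the longer pack is set into the bay of the quadcopter (at least 11 mm of its 22 mm), which stands on the bench (horizontal distance between pack_center and bay_mouth below 0.005 m and z of pack_center in the frame of bay_mouth between -0.006 and 0.01 m and angle between the x axis of pack_center and the x axis of bay_mouth, either way round below 0.1 rad and height (world z) of drone_center below 0.063 m and angle between drone_center's own z axis and vertical below 0.1 rad), for 0.2 s.
2. the locking lever is shut over the fully seated pack (within 0.12 rad) while the quadcopter still stands on the bench (horizontal distance between pack_center and bay_mouth below 0.005 m and z of pack_center in the frame of bay_mouth between -0.006 and 0.002 m and angle between the x axis of pack_center and the x axis of bay_mouth, either way round below 0.1 rad and height (world z) of drone_center below 0.063 m and angle between drone_center's own z axis and vertical below 0.1 rad and value of joint lever below 0.12 rad), for 0.2 s.
At the end, for the whole second after the job is handed in: Fingers hold the quadcopter, its middle at least 150 mm above the bench (feet 95 mm), level within 0.1 rad, still (under 30 mm/s, 0.15 rad/s), resting on nothing else; pack seated in the bay (5 mm sideways, 3 mm in height, 0.1 rad) and lever shut within 0.12 rad (x of pack_center in the frame of bay_mouth between -0.005 and 0.005 m and y of pack_center in the frame of bay_mouth between -0.005 and 0.005 m and z of pack_center in the frame of bay_mouth between -0.006 and 0.002 m and angle between the x axis of pack_center and the x axis of bay_mouth, either way round below 0.1 rad and value of joint lever below 0.12 rad and height (world z) of drone_center above 0.15 m and angle between drone_center's own z axis and vertical below 0.1 rad and linear speed of drone below 0.03 m/s and angular speed of drone below 0.15 rad/s and contact force between the fingers and drone above 3 N and contact force between dock and drone below 0.05 N); the arm keeps its last pose, push and grip.
It fails at once if the short pack, the hex driver, the propeller or the tape roll is moved by more than 30 mm (distance of any of radio_pack_center, hex_driver_center, propeller_center, tape_roll_center from where it was at the start of the episode above 0.03 m).
It fails at once if the quadcopter is tipped by more than 0.5 rad (angle between drone_center's own z axis and vertical above 0.5 rad).
It also fails if it takes over 64 s, if anything falls off the work surface, if the arm or the gripper's body presses on something with over 40 N, if the wrist force passes 120 N, or if a joint passes its speed limit or range.

## Working session

There is one attempt and no reset: what is moved stays moved. The work goes in short steps, each a Python script; the robot and the scene stay as the last script left them, time stands still between calls to the robot, and variables do not carry over. Pictures are saved under pics/ and viewed, and the job is handed in when it is done.

```bash
ls; mkdir -p pics; python3 - <<'E'
from bench import *
import cv2,numpy as np
for c in ["scene","top","wrist"]:
    d=capture(c); cv2.imwrite(f"pics/{c}0.png",d["image"]); np.savez(f"{c}0.npz",**d)
    print(c,d["intrinsics"].tolist(),d["k1"],d["R"].round(3).tolist(),d["t"].round(3).tolist())
    for q in ["pack_center","dock","drone_center","lever","lever_tip","radio_pack_center","hex_driver_center","propeller_center","tape_roll_center","bay_mouth","lever_hinge"]:
        print(q,[(np.round(r["xy"]).tolist(),round(r["conf"],2)) for r in spot_in(c,q)][:5])
print(current_clock())
E
```

```text
pics
scene [[373.9362983786849, 0.0, 258.6879743284032], [0.0, 373.9362983786849, 187.44017249734424], [0.0, 0.0, 1.0]] -0.06870249156516131 [[-0.58, 0.814, 0.02], [0.533, 0.398, -0.747], [-0.617, -0.422, -0.664]] [0.378, -0.184, 1.39]
pack_center [([296.0, 195.0], 0.8), ([167.0, 158.0], 0.68), ([242.0, 238.0], 0.65), ([220.0, 182.0], 0.59), ([176.0, 223.0], 0.57)]
dock [([221.0, 194.0], 0.8)]
drone_center [([368.0, 248.0], 0.72), ([361.0, 240.0], 0.57)]
lever [([361.0, 240.0], 0.7)]
lever_tip [([360.0, 240.0], 0.47)]
radio_pack_center [([207.0, 171.0], 0.71)]
hex_driver_center [([396.0, 262.0], 0.71), ([369.0, 245.0], 0.45)]
propeller_center [([341.0, 232.0], 0.7)]
tape_roll_center [([359.0, 240.0], 0.69), ([245.0, 167.0], 0.58)]
bay_mouth [([366.0, 244.0], 0.69)]
lever_hinge [([368.0, 243.0], 0.74)]
top [[408.36549245168663, 0.0, 257.6642876519886], [0.0, 408.36549245168663, 188.30826523406432], [0.0, 0.0, 1.0]] 0.020177954389908 [[0.028, -0.999, 0.037], [-0.985, -0.034, -0.168], [0.169, -0.032, -0.985]] [-0.114, 0.524, 0.977]
pack_center [([226.0, 224.0], 0.97), ([306.0, 117.0], 0
[... 254 characters left out ...]
_tip [([118.0, 157.0], 0.53)]
radio_pack_center [([336.0, 190.0], 0.8)]
hex_driver_center [([94.0, 201.0], 0.74)]
propeller_center [([166.0, 198.0], 0.81)]
tape_roll_center [([295.0, 239.0], 0.8)]
bay_mouth [([124.0, 192.0], 0.95), ([305.0, 231.0], 0.52)]
lever_hinge [([122.0, 192.0], 0.81)]
wrist [[311.4145660143428, 0.0, 254.28326807723863], [0.0, 311.4145660143428, 191.10921928370868], [0.0, 0.0, 1.0]] -0.07037056122076987 [[0.266, -0.964, -0.0], [-0.935, -0.258, 0.241], [-0.233, -0.064, -0.97]] [-0.6, -0.029, 0.389]
pack_center []
dock []
drone_center []
lever []
lever_tip []
radio_pack_center []
hex_driver_center []
propeller_center []
tape_roll_center []
bay_mouth []
lever_hinge []
1.8
```

View pics/top0.png

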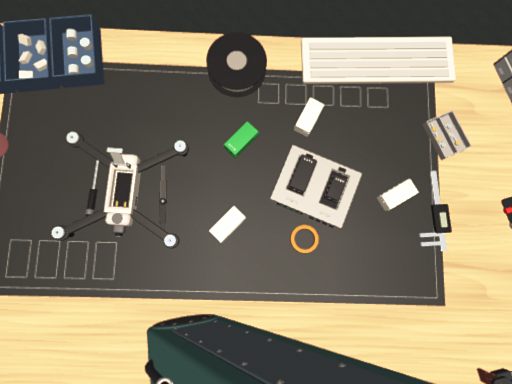

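View pics/scene0.png

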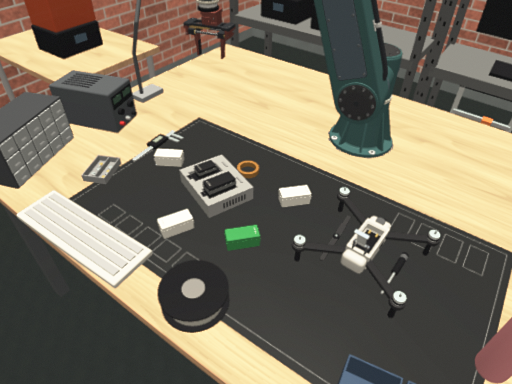

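```bash
cat > h.py <<'E'
import numpy as np, cv2
from bench import *
def ray(d,u,v):
    K=d["intrinsics"];k1=float(d["k1"])
    p=np.array([(u-K[0,2])/K[0,0],(v-K[1,2])/K[1,1]]);q=p.copy()
    for _ in range(20): q=p/(1+k1*(q@q))
    return np.array([q[0],q[1],1.0])
def to_z(d,u,v,z):
    R,t=d["R"],d["t"];c=-R.T@t;w=R.T@ray(d,u,v)
    return c+w*(z-c[2])/w[2]
def cloud(d):
    K=d["intrinsics"];k1=float(d["k1"])
    vv,uu=np.mgrid[0:384,0:512]
    px=(uu-K[0,2])/K[0,0];py=(vv-K[1,2])/K[1,1];qx,qy=px.copy(),py.copy()
    for _ in range(15):
        s=1+k1*(qx**2+qy**2);qx,qy=px/s,py/s
    Z=d["range_z"];P=np.stack([qx*Z,qy*Z,Z],-1)
    W=(P-d["t"])@d["R"];W[Z<=0]=np.nan
    return W
def proj(d,X):
    c=d["R"]@np.asarray(X)+d["t"];x,y=c[0]/c[2],c[1]/c[2];s=1+float(d["k1"])*(x*x+y*y);K=d["intrinsics"]
    return np.array([K[0,0]*x*s+K[0,2],K[1,1]*y*s+K[1,2]])
def qdown(a):
    # tool z down, tool x (jaw axis) at world angle a
    from scipy.spatial.transform import Rotation as Ro
    x=np.array([np.cos(a),np.sin(a),0]);z=np.array([0,0,-1.]);y=np.cross(z,x)
    return Ro.from_matrix(np.stack([x,y,z],1)).as_quat()
E
python3 - <<'E'
from h import *
d=dict(np.load("top0.npz"))
im=d["image"]
cv2.imwrite("pics/t1.png",cv2.resize(im[110:270,30:230],None,fx=4,fy=3.75,interpolation=2) if 0 else cv2.resize(im[115:262,25:215],None,fx=4,fy=4,interpolation=cv2.INTER_CUBIC))
cv2.imwrite("pics/t2.png",cv2.resize(im[130:260,255:415],None,fx=4.5,fy=4.5,interpolation=cv2.INTER_CUBIC))
W=cloud(d)
for n,(u,v) in dict(pack=(302,172),short=(336,190),dr=(120,225),bay=(122,190),mat=(200,120),m1=(72,138),m2=(180,146),m3=(57,232),m4=(170,240)).items(): print(n,W[v,u].round(3))
E
```

```text
pack [ 0.566 -0.204  0.079]
short [ 0.526 -0.29   0.072]
dr [0.425 0.231 0.057]
bay [0.51  0.234 0.057]
mat [ 0.716  0.061 -0.001]
m1 [0.63  0.356 0.08 ]
m2 [0.619 0.095 0.086]
m3 [0.402 0.365 0.085]
m4 [0.391 0.105 0.084]
```

View pics/t1.png

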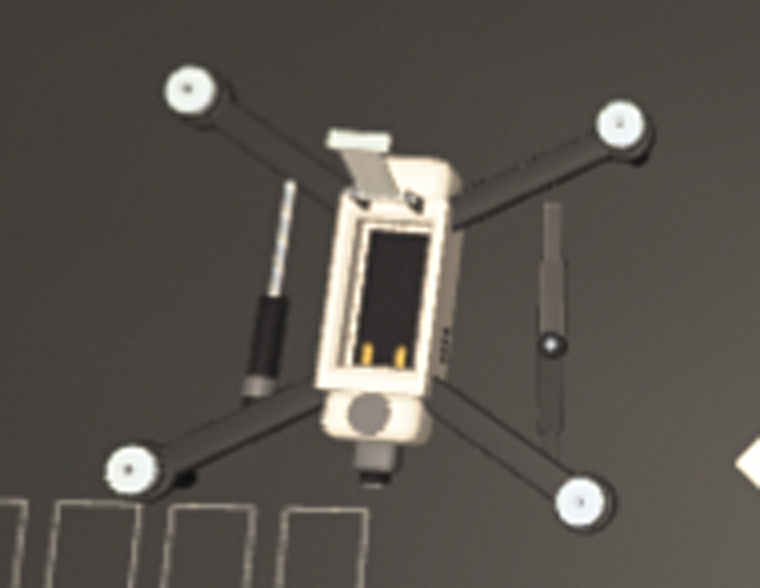

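View pics/t2.png

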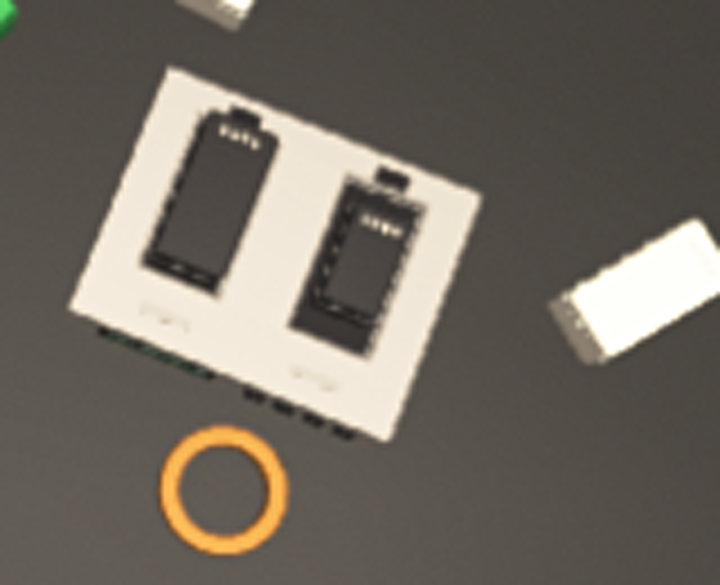

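```bash
cat > fit.py <<'E'
from h import *
from scipy.optimize import least_squares
d=dict(np.load("top0.npz"))
W=cloud(d)
def fit(model,px,x0):
    def f(p):
        c,s=np.cos(p[2]),np.sin(p[2]);R=np.array([[c,-s],[s,c]])
        return np.concatenate([proj(d,np.r_[R@np.array(m[:2])+p[:2],m[2]])-q for m,q in zip(model,px)])
    r=least_squares(f,x0);return r.x,r.fun.round(2)
o=np.array([25,115.]);z=lambda l,o,s:[(np.array(a)+.5)/s-.5+o for a in l]
drone,res=fit([(115,130,82),(115,-130,82),(-115,130,82),(-115,-130,82)] and [(.115,.130,.082),(.115,-.130,.082),(-.115,.130,.082),(-.115,-.130,.082)],z([(188,89),(621,123),(129,470),(580,502)],o,4),[.5,.23,0])
print("drone",drone,res)
dock,res=fit([(.075,.095,.048),(.075,-.095,.048),(-.075,-.095,.048),(-.075,.095,.048)],z([(170,68),(482,193),(388,440),(71,309)],np.array([255,130.]),4.5),[.55,-.25,0])
print("dock",dock,res)
def loc(p,X):
    c,s=np.cos(p[2]),np.sin(p[2]);return (X[...,:2]-p[:2])@np.array([[c,-s],[s,c]])
def glo(p,x):
    c,s=np.cos(p[2]),np.sin(p[2]);return np.array([[c,-s],[s,c]])@np.array(x)+p[:2]
print("nominal pack",glo(dock,(.01,.045)))
for nm,z0 in [("pack",.074),("short",.066)]:
    cen=glo(dock,(.01,.045 if nm=="pack" else -.045))
    m=(np.hypot(W[...,0]-cen[0],W[...,1]-cen[1])<.06)&(W[...,2]>z0-.006)
    P=W[m];r=cv2.minAreaRect((P[:,:2]*1000).astype(np.float32));print(nm,m.sum(),r,np.median(P[:,2]),loc(dock,P).min(0),loc(dock,P).max(0))
# drone body top
m=np.abs(W[...,2]-.08)<.004
L=loc(drone,W);m&=(abs(L[...,0])<.09)&(abs(L[...,1])<.04)
print("body top", L[m].min(0),L[m].max(0),np.nanmedian(W[m][:,2]))
m=(W[...,2]>.10)&(abs(L[...,0])<.13)&(abs(L[...,1])<.05)
print("lever",np.c_[L[m],W[m][:,2]].round(3).tolist()[:60:4])
E
python3 fit.py
```

```text
drone [ 0.51161956  0.23127081 -0.04281975] [ 0.09 -0.03 -0.15  0.06  0.09  0.01 -0.04 -0.03]
dock [ 0.53980856 -0.24536066 -0.36204177] [-0.14 -0.17 -0.09  0.24  0.37  0.03 -0.15 -0.11]
nominal pack [ 0.56509862 -0.2068196 ]
pack 616 ((564.2967529296875, -205.83154296875), (42.23531723022461, 88.5423583984375), 68.85486602783203) 0.07922904711364781 [-0.03547287  0.02455002] [0.05320814 0.06703786]
short 349 ((532.1886596679688, -289.2423400878906), (34.035255432128906, 60.411705017089844), 69.0162124633789) 0.0710774385176913 [-0.02181526 -0.06075693] [ 0.03866354 -0.02660513]
body top [-0.08407711 -0.0315769 ] [0.07803845 0.03144549] 0.07832989399450255
lever [[0.077, 0.015, 0.155], [0.078, 0.007, 0.153], [0.074, 0.009, 0.159], [0.075, 0.0, 0.159], [0.076, -0.008, 0.156], [0.076, -0.017, 0.158], [0.072, 0.01, 0.156], [0.072, -0.001, 0.16], [0.074, -0.008, 0.156], [0.075, -0.016, 0.154], [0.069, 0.009, 0.158], [0.07, -0.001, 0.16], [0.071, -0.008, 0.155], [0.072, -0.017, 0.157], [0.069, 0.008, 0.153]]
```

```bash
python3 - <<'E'
from h import *
from scipy.spatial.transform import Rotation as Ro
print(Ro.from_quat(current_orientation()).as_matrix().round(3),current_position())
for a,p in [(-.364+np.pi/2,(.5643,-.2058,.25)),(-.364-np.pi/2,(.5643,-.2058,.25)),(-.0428+np.pi/2,(.5116,.2313,.083)),(-.0428-np.pi/2,(.5116,.2313,.083)),(-.0428-np.pi/2,(.62,.2313,.15)),(-.0428+np.pi/2,(.62,.2313,.15))]:
    q=inverse_kinematics(p,qdown(a));print(a,None if q is None else np.round(q,2))
print(current_clock())
E
```

```text
[[ 0.266 -0.964  0.   ]
 [-0.964 -0.266  0.   ]
 [-0.    -0.    -1.   ]] [ 0.15991024 -0.57827232  0.22263457]
1.2067963267948967 [-0.46  0.34  1.47 -0.    1.33 -1.67]
-1.9347963267948964 [-0.46  0.34  1.47 -0.    1.33  1.47]
1.5279963267948966 [ 0.3   0.47  1.74 -0.    0.93 -1.23]
-1.6135963267948965 [ 0.3   0.47  1.74 -0.    0.93  1.92]
-1.6135963267948965 [ 0.25  0.51  1.45 -0.    1.18  1.87]
1.5279963267948966 [ 0.25  0.51  1.45 -0.    1.18 -1.28]
1.8
```

```bash
python3 - <<'E'
from h import *
a=-.362+np.pi/2
move_ptp([.5643,-.2058,.20],qdown(a))
d=capture("wrist");np.savez("w1.npz",**d);cv2.imwrite("pics/w1.png",d["image"])
W=cloud(d);m=(np.hypot(W[...,0]-.5643,W[...,1]+.2058)<.065)&(W[...,2]>.066)&(W[...,2]<.1)
P=W[m];r=cv2.minAreaRect((P[:,:2]*1000).astype(np.float32));print(r,np.median(P[:,2]))
print(current_clock(),current_finger_gap(),current_position(),current_force())
E
```

```text
((564.7068481445312, -206.1461639404297), (42.08832550048828, 88.0516357421875), 69.2563705444336) 0.08026211633163713
3.8333 0.087994425386874 [ 0.56407249 -0.20667752  0.2000511 ] [-0.90486753 -0.22050323 -0.0376714 ]
```

View pics/w1.png

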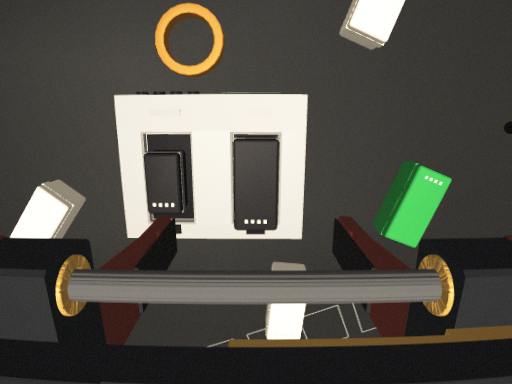

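```bash
python3 - <<'E'
from h import *
a=np.deg2rad(69.06)
Q=qdown(a)
servo_line([.5645,-.206,.110],Q,rate=.2)
servo_line([.5645,-.206,.063],Q,rate=.1)
print(current_position())
move_gripper(.0);print(current_finger_gap(),current_clock())
servo_line([.5645,-.206,.12],rate=.1)
servo_line([.5645,-.206,.19],rate=.2)
d=capture("wrist");np.savez("w2.npz",**d);cv2.imwrite("pics/w2.png",d["image"])
W=cloud(d);m=(np.hypot(W[...,0]-.5643,W[...,1]+.2058)<.065)&(W[...,2]>.18)&(W[...,2]<.22)
P=W[m];print(m.sum(),np.median(P[:,2]) if m.sum() else 0)
print(current_clock(),current_finger_gap(),current_position(),current_force())
E
```

```text
[ 0.56494599 -0.20622787  0.06354052]
0.04173770714109303 5.825
11851 0.20631562928856376
7.0917 0.0421824665127067 [ 0.56338573 -0.20547372  0.18829319] [ 0.2559244   0.55057504 -1.97246286]
```

View pics/w2.png

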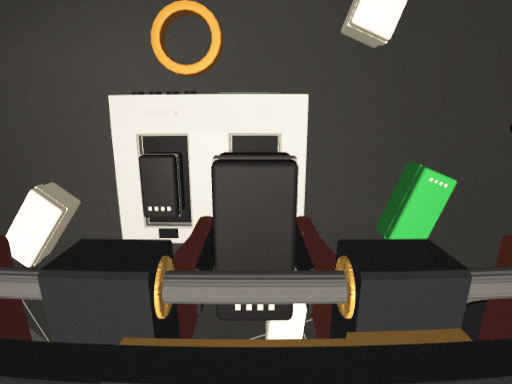

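```bash
cat > held.py <<'E'
from h import *
def held(d,c,a,zt):
    # points of the pack's top in a frame at c with x along pack
    W=cloud(d);e=np.array([np.sin(a),-np.cos(a)])  # tool y axis dir = pack x (a=jaw angle)
    f=np.array([np.cos(a),np.sin(a)])
    L=np.stack([(W[...,:2]-c[:2])@e,(W[...,:2]-c[:2])@f,W[...,2]],-1)
    m=(abs(L[...,0])<.06)&(abs(L[...,1])<.019)&(abs(L[...,2]-zt)<.012)
    vv,uu=np.nonzero(m);P=L[m]
    A=np.c_[P[:,:2],np.ones(len(P))]
    k=np.linalg.lstsq(A,P[:,2],rcond=None)[0]
    r=abs(A@k-P[:,2]);g=r<.0025;k=np.linalg.lstsq(A[g],P[g,2],rcond=None)[0]
    g=abs(A@k-P[:,2])<.002
    return k,P[g].min(0),P[g].max(0)
if __name__=="__main__":
    d=dict(np.load("w2.npz"));print(held(d,[.56339,-.20547],np.deg2rad(69.06),.206))
E
python3 held.py
```

```text
(array([ 0.00122834, -0.00220309,  0.20636777]), array([-0.04290209, -0.01899546,  0.20434685]), array([0.04428201, 0.01898527, 0.2083143 ]))
```

```bash
python3 - <<'E'
from h import *
a=-.0428+np.pi/2;Q=qdown(a)
move_ptp([.5116-.06,.2313+.0026,.24],Q)
d=capture("wrist");np.savez("w3.npz",**d);cv2.imwrite("pics/w3.png",d["image"])
for q in ["bay_mouth","drone_center","lever_tip","lever_hinge"]: print(q,[(np.round(r["xy"]).tolist(),round(r["conf"],2)) for r in spot_in("wrist",q)][:3])
print(current_clock(),current_finger_gap(),current_position(),current_force())
for n,l in dict(m1=(.115,.13,.082),m2=(.115,-.13,.082),m3=(-.115,.13,.082),m4=(-.115,-.13,.082),mouth=(0,0,.08),c1=(-.087,.031,.08),c2=(-.087,-.031,.08)).items():
    c,s=np.cos(-.0428),np.sin(-.0428)
    print(n,proj(d,[.51162+c*l[0]-s*l[1],.23127+s*l[0]+c*l[1],l[2]]).round(1))
E
```

```text
bay_mouth [([254.0, 141.0], 0.89)]
drone_center [([258.0, 144.0], 0.66)]
lever_tip [([258.0, 329.0], 0.66)]
lever_hinge [([258.0, 141.0], 0.93)]
9.0167 0.04170906289505572 [0.45202501 0.23332736 0.23988684] [ 0.10550145 -0.55257807 -2.02054092]
m1 [363.  319.5]
m2 [148.1 319.8]
m3 [382.8 124.7]
m4 [128.1 125. ]
mouth [255.5 230.5]
c1 [285.4 151.5]
c2 [225.5 151.6]
```

View pics/w3.png

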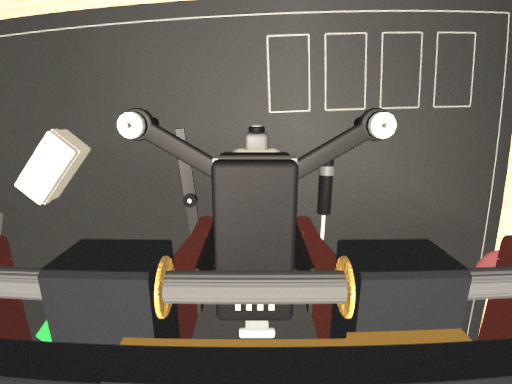

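```bash
python3 - <<'E'
from h import *
a=-.0428+np.pi/2;Q=qdown(a)
x,y=.5112,.2313
servo_line([x,y,.20],Q,rate=.2)
servo_line([x,y,.112],Q,rate=.15)
sleep(.2);print(current_position(),current_force())
r=servo_line([x,y,.083],Q,rate=.04,contact_N=10)
print(r,current_position(),current_force(),current_clock(),current_finger_gap())
d=capture("scene");cv2.imwrite("pics/s4.png",cv2.resize(d["image"][180:330,280:450],None,fx=4,fy=4,interpolation=cv2.INTER_CUBIC))
d=capture("wrist");cv2.imwrite("pics/w4.png",d["image"])
E
```

```text
[0.51203386 0.23160312 0.11318972] [-0.40878998 -0.38097193 -2.25719521]
True [0.51049362 0.23107481 0.08299534] [-0.51919691 -0.79537096  4.6079154 ] 11.1583 0.041939505155646935
```

View pics/s4.png

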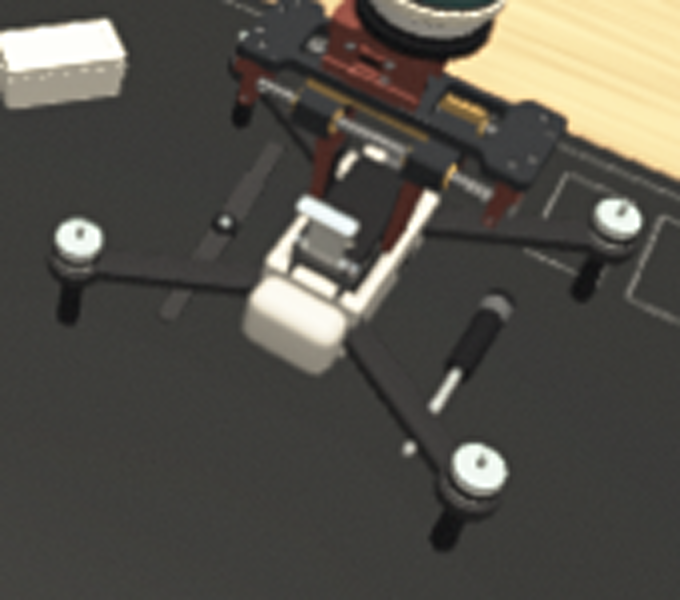

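```bash
python3 - <<'E'
from h import *
from held import held
a=-.0428+np.pi/2;Q=qdown(a)
x,y=.5112,.2313
sleep(.2)
move_gripper(.06)
servo_line([x,y,.20],Q,rate=.2)
d=capture("wrist");np.savez("w5.npz",**d);cv2.imwrite("pics/w5.png",d["image"])
print(held(d,[.51162,.23127],a,.101))
W=cloud(d);print(current_clock())
c,s=np.cos(-.0428),np.sin(-.0428);L=(W[...,:2]-[.51162,.23127])@np.array([[c,-s],[s,c]])
m=(abs(W[...,2]-.08)<.006)&(abs(L[...,0])<.08)&(abs(L[...,1])>.024)&(abs(L[...,1])<.03);print("body",np.median(W[m][:,2]))
m=(W[...,2]>.11)&(abs(L[...,0]-.07)<.03)&(abs(L[...,1])<.04);print(np.c_[L[m],W[m][:,2]].mean(0),m.sum())
E
```

```text
(array([ 0.0095325 , -0.00103872,  0.10039833]), array([-0.04461554, -0.01899707,  0.09799455]), array([0.05093017, 0.01898905, 0.10279103]))
12.7583
body 0.07983471421797564
[0.06334972 0.0009108  0.13442906] 665
```

View pics/w5.png

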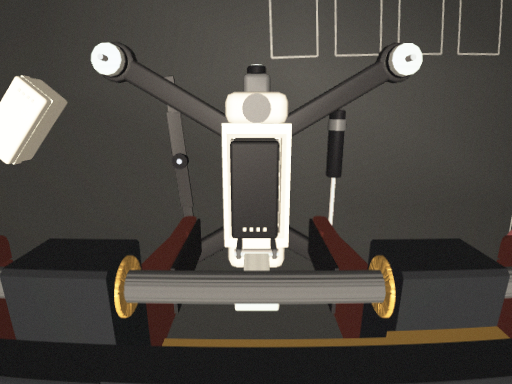

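```bash
cat >> h.py <<'E'
DR=np.array([.51162,.23127,-.0428])
def at(u,z,v=0.): 
    c,s=np.cos(DR[2]),np.sin(DR[2]);return [DR[0]+c*u-s*v,DR[1]+s*u+c*v,z]
QD=qdown(DR[2]+np.pi/2)
E
python3 - <<'E'
from h import *
servo_line(at(.118,.20),QD,rate=.25)
move_gripper(0.)
servo_line(at(.118,.135),QD,rate=.15);sleep(.2)
print(current_position(),current_force(),current_finger_gap())
r=servo_line(at(.022,.135),QD,rate=.06,contact_N=8)
print(r,current_position(),current_force(),current_clock())
d=capture("scene");cv2.imwrite("pics/s6.png",cv2.resize(d["image"][180:330,280:450],None,fx=4,fy=4,interpolation=cv2.INTER_CUBIC))
E
```

```text
[0.63049358 0.22644697 0.1364078 ] [ 0.37969056 -0.26605236 -0.45842571] 0.00044165109074713446
False [0.5337113  0.2303043  0.13490693] [ 3.40864317  0.02499503 -1.43778272] 16.9083
```

View pics/s6.png

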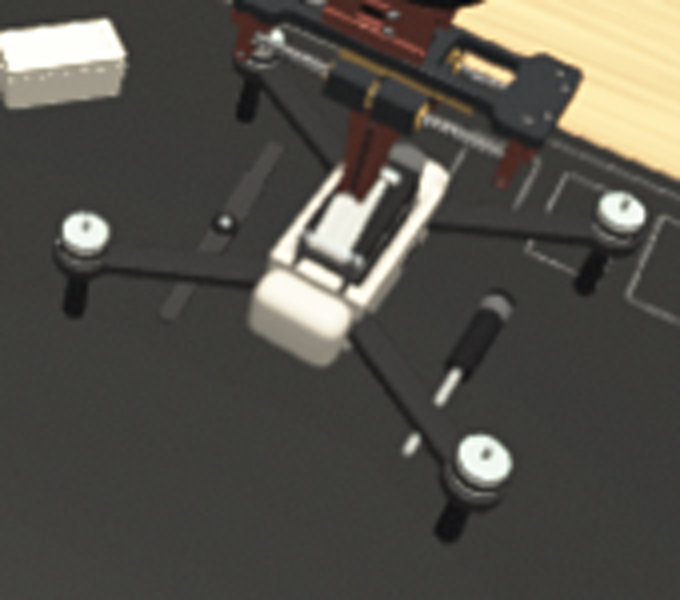

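```bash
python3 - <<'E'
from h import *
servo_line(at(.022,.175),QD,rate=.2)
d=capture("wrist");cv2.imwrite("pics/w7.png",d["image"]);np.savez("w7.npz",**d)
for q in ["lever_tip","drone_center"]: print(q,[(np.round(r["xy"]).tolist(),round(r["conf"],2)) for r in spot_in("wrist",q)][:3])
for n,l in dict(m3=(-.115,.13,.082),m4=(-.115,-.13,.082)).items(): print(n,proj(d,at(l[0],l[2],l[1])).round(1))
print(current_clock())
E
```

```text
lever_tip [([257.0, 194.0], 0.76)]
drone_center [([259.0, 78.0], 0.75)]
m3 [422.1  21.9]
m4 [87.2 22. ]
17.4583
```

View pics/w7.png

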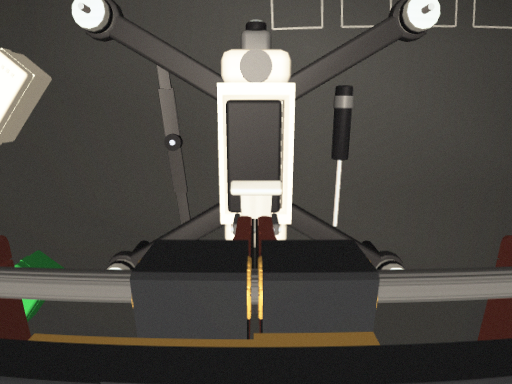

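```bash
python3 - <<'E'
from h import *
d=dict(np.load("w7.npz"))
A=to_z(d,421.5,13,.082);B=to_z(d,91.5,13,.082);y=A-B;yaw=np.arctan2(-y[0],y[1]);M=(A+B)/2
print(np.linalg.norm(y[:2]),yaw)
n=M[:2]+.115*np.array([np.cos(yaw),np.sin(yaw)]);print(n, n-DR[:2])
open("h.py","a").write(f"\nDR=np.array([{n[0]},{n[1]},{yaw}]);QD=qdown(DR[2]+np.pi/2)\n")
E
python3 - <<'E'
from h import *
servo_line(at(.003,.175),QD,rate=.15);sleep(.2)
r=servo_line(at(.003,.108),QD,rate=.05,contact_N=9)
print(r,current_position(),current_force(),current_clock())
servo_line(at(.003,.20),QD,rate=.2)
d=capture("wrist");cv2.imwrite("pics/w8.png",d["image"]);np.savez("w8.npz",**d)
W=cloud(d);c,s=np.cos(DR[2]),np.sin(DR[2]);L=(W[...,:2]-DR[:2])@np.array([[c,-s],[s,c]])
for u in np.arange(-.04,.06,.01):
    m=(abs(L[...,0]-u)<.003)&(abs(L[...,1])<.008);print(round(u,3),np.nanmedian(W[m][:,2]).round(4),end='; ')
d=capture("scene");cv2.imwrite("pics/s8.png",cv2.resize(d["image"][180:330,280:450],None,fx=4,fy=4,interpolation=cv2.INTER_CUBIC))
E
```

```text
0.2550588791218985 -0.042382932263669945
[0.50520479 0.23309491] [-0.00641521  0.00182491]
True [0.50796544 0.23294914 0.11095661] [-2.19966986 -0.37674366 10.2501925 ] 19.1667
-0.04 0.1004; -0.03 0.2989; -0.02 0.3147; -0.01 0.2204; 0.0 0.1118; 0.01 0.107; 0.02 0.1068; 0.03 nan; 0.04 nan; 0.05 nan;
  return np.nanmean(a, axis, out=out, keepdims=keepdims)
```

View pics/w8.png

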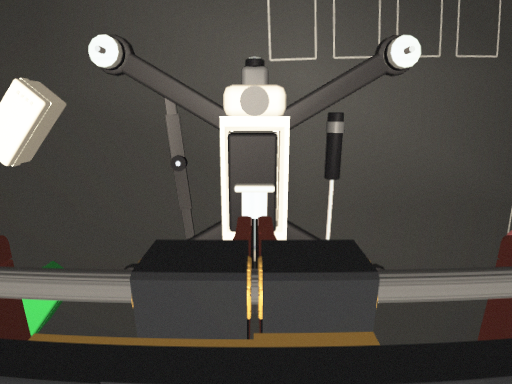

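View pics/s8.png

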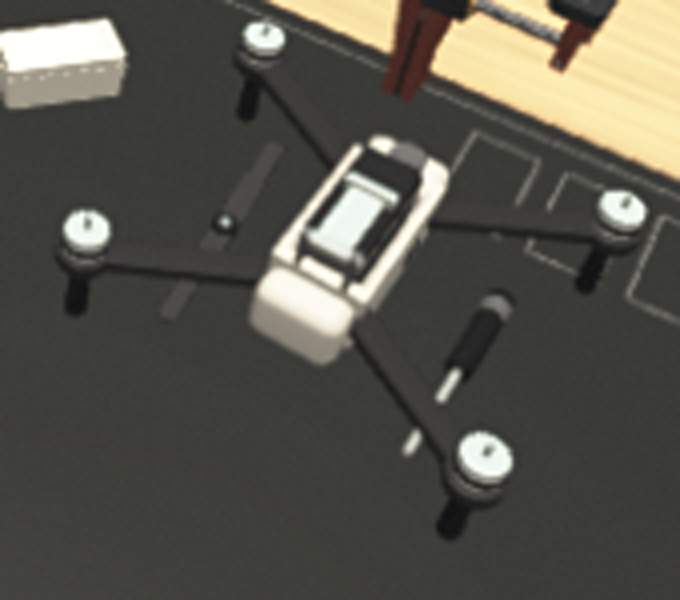

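```bash
python3 - <<'E'
from h import *
move_gripper(.088)
servo_line(at(0,.10),QD,rate=.15)
servo_line(at(0,.044),QD,rate=.08,contact_N=12)
print(current_position(),current_force())
move_gripper(0.);print(current_finger_gap(),current_clock())
d=capture("wrist");cv2.imwrite("pics/w9.png",d["image"])
servo_line(at(0,.07),QD,rate=.04)
print(current_force(),current_torque(),current_finger_gap(),current_position())
servo_line(at(0,.18),QD,rate=.08)
sleep(.5)
print(current_force(),current_torque(),current_finger_gap(),current_position(),current_clock())
for c in ["scene","wrist","top"]:
    d=capture(c);cv2.imwrite(f"pics/{c}10.png",d["image"]);np.savez(f"{c}10.npz",**d)
E
```

```text
[0.50550991 0.2332007  0.0442317 ] [-0.0676188   0.67762333 -0.17150416]
0.06206172446172878 23.4333
[ 0.12636554  0.67751499 -6.42281235] [ 0.04581708 -0.14293446 -0.01647812] 0.06218296496742337 [0.50506041 0.23306116 0.06997346]
[ 0.62231164  0.06701359 -7.24988839] [ 0.06790131 -0.17993007  0.02354919] 0.06226031707374444 [0.50522633 0.23310896 0.17999257] 26.3083
```

View pics/scene10.png

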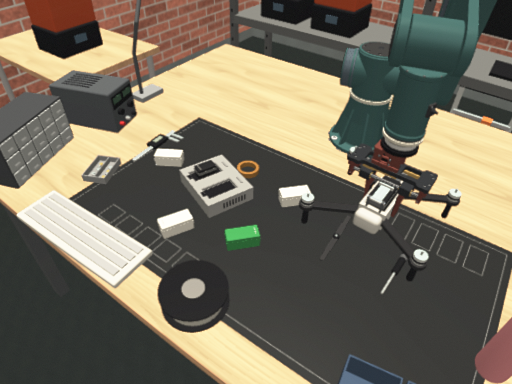

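View pics/wrist10.png

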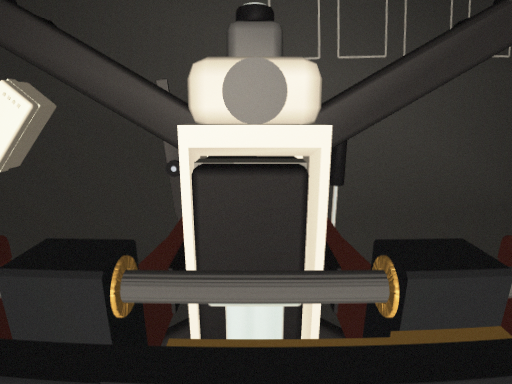

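```bash
cat > lev.py <<'E'
from h import *
def lev(d):
    W=cloud(d);c,s=np.cos(DR[2]),np.sin(DR[2]);L=(W[...,:2]-DR[:2])@np.array([[c,-s],[s,c]])
    for nm,m in dict(rim=(abs(abs(L[...,1])-.0275)<.002)&(abs(L[...,0]+.02)<.035)&(abs(W[...,2]-.216)<.012),
      pack=(abs(L[...,1])<.017)&(L[...,0]<-.012)&(L[...,0]>-.04)&(abs(W[...,2]-.236)<.012),
      strap=(abs(L[...,1])<.007)&(L[...,0]<.05)&(L[...,0]>.005)&(abs(W[...,2]-.243)<.012)).items():
        P=np.c_[L[m],W[m][:,2]]
        if len(P)<10: print(nm,len(P));continue
        A=np.c_[P[:,:2],np.ones(len(P))];k=np.linalg.lstsq(A,P[:,2],rcond=None)[0]
        for _ in range(3):
            g=abs(A@k-P[:,2])<.0025
            k=np.linalg.lstsq(A[g],P[g,2],rcond=None)[0]
        print(nm,len(P),k.round(4),P[g,0].min().round(3),P[g,0].max().round(3))
if __name__=="__main__": lev(dict(np.load("wrist10.npz")))
E
python3 lev.py; python3 - <<'E'
from h import *
im=cv2.imread("pics/scene10.png");cv2.imwrite("pics/s10.png",cv2.resize(im[120:280,290:480],None,fx=4,fy=3.75,interpolation=cv2.INTER_CUBIC))
E
```

```text
rim 2158 [0.0009 0.0004 0.2158] -0.055 0.003
pack 6764 [-0.0018 -0.0014  0.2359] -0.04 -0.012
strap 1017 [ 0.0041 -0.0092  0.2423] 0.005 0.018
```

View pics/s10.png

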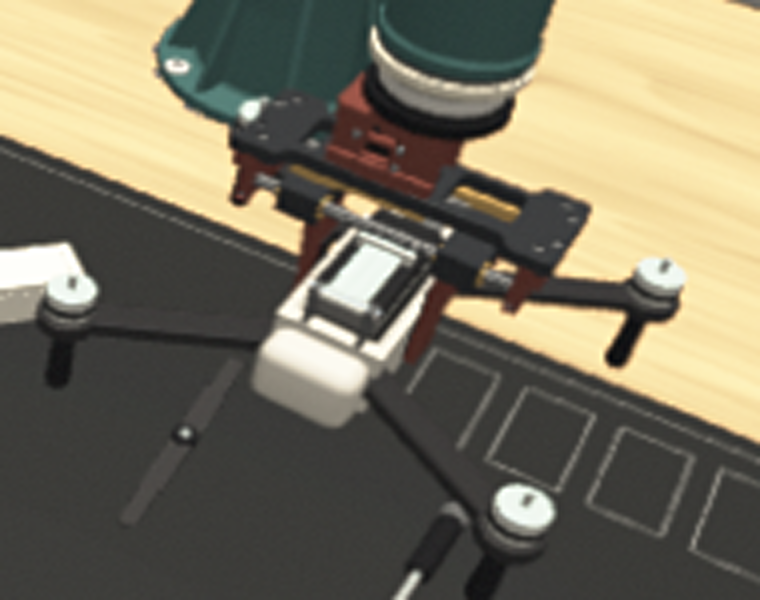

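View pics/top10.png

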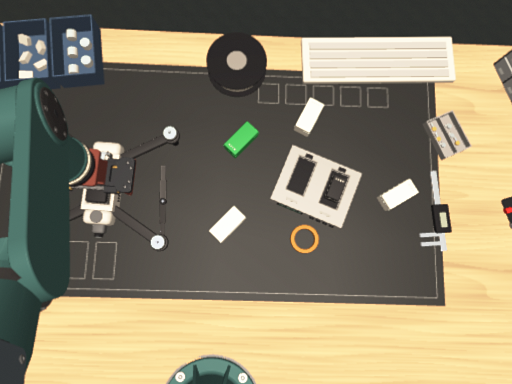

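```bash
python3 - <<'E'
from h import *
from lev import lev
sleep(.5);lev(capture("wrist"));print(current_finger_gap(),abs(np.array(current_qvel())).max(),current_clock())
close_job()
E
```

```text
rim 2166 [0.0016 0.001  0.2158] -0.055 0.003
pack 6759 [-0.0042 -0.0017  0.2359] -0.04 -0.012
strap 1016 [-0.0039 -0.0112  0.2424] 0.005 0.018
0.062001774976231334 0.0016945726785982044 27.0083
the job is handed in; nothing more can be done
```

I moved the longer pack from the dock's +y bay into the quadcopter's bay and swung the lever shut while the craft stood on the bench. I then picked the craft up by its body sides, lifted it and handed the job in at about 27 s, still holding it.

The last checks, measured with the wrist camera just before handing in:
- **Height:** the body's top is at 0.216 m, which puts its middle at about 0.191 m and its feet at about 0.136 m.
- **Level and still:** tilt is under 0.005 rad, the height was unchanged over the last half second, and the finger gap is steady at 62 mm.
- **Pack:** it stands 20.1 mm out of the bay, so it is fully seated.
- **Lever:** the strap's top is 26.5 mm above the body's top and flat, so it is shut. Only about 13 mm of the strap was in view for this last check.

Two things were slightly off:
- **Craft slid:** it moved about 7 mm towards its nose while the lever was being swung. I measured its position again before pressing the lever down and before gripping it.
- **Motor spacing:** in that re-measurement the spacing between two motors came out 5 mm short (255 mm instead of 260 mm). This had no effect on the grip.

In the pictures the short pack, screwdriver, propeller and tape roll look unmoved; I did not measure them.

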